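# Nudge the drain grate into the outlet of the jar-draining tray

## Task

The slotted drain grate of the jar-draining tray has been left lying on the tray beside the outlet. Without picking it up, nudge it along the tray with your fingertips and over the rim of the outlet until it drops into its recess and lies fully home, flat and flush with the tray all round. Do not knock or shift the jars, the lid or the brush, and take the hand away when you are done.

Things in the scene. Friction and masses are not known exactly. Their poses are not given: they have to be found in the camera images.
- grate: Drain grate: loose cast-steel disc with parallel slots (too narrow for fingers), 90 mm in diameter, 8 mm thick, 0.18 to 0.35 kg. Origin: centre of its underside; its z axis is the disc's axis. Starts flat on the tray's deck, left or right of the outlet, 110 to 160 mm from it centre to centre. A sideways push of a few newtons slides it.
- tray: Draining tray: fixed, stainless steel, 330 mm (its x) by 540 mm (its y), with a flat level deck 34 mm above the bench. Origin: at bench height under the centre of the outlet; the tray reaches from x -135 to +195 and y -270 to +270 mm about it. A rolled edge 6 mm wide stands 5 mm above the deck all round; a drain spout sticks 35 mm out of the far (+x) side, below deck height.
- outlet (a point): Centre of the outlet's mouth, level with the deck (34 mm above the bench). The outlet is a round recess 94 mm across and 8 mm deep, with a ledge for the grate and a dark 62 mm hole below; a flat bright flange ring, 116 mm across, surrounds the mouth. Pushed over it, the grate slides on level until the centres are about 14 mm apart, then tips in. Home, its top is flush with the deck.
- jar: Bystander: clear glass jar standing upside down on the tray's deck, 68 mm across, 130 mm tall, on the opposite side of the outlet from the grate. Origin: centre of its underside.
- amber_jar: Bystander: brown glass jar standing upside down on the bench beyond the tray's left (+y) end, 68 mm across, 130 mm tall. Origin: centre of its underside.
- lid: Bystander: plain metal jar lid without slots, 70 mm across, 13 mm high, lying on the far (+x) part of the tray's deck. Origin: centre of its underside.
- brush: Bystander: wooden scrubbing brush, 55 by 150 by 42 mm tall, lying bristles down on the bench beyond the tray's right (-y) end. Origin: centre of its underside; its y axis runs along it.
Things that resemble listed ones, but are neither listed nor needed, are in the scene too. There is more than one size of the grate; the one meant has the size given above.

How it is judged:
By the outcome, as a careful person would: the job done as asked, in the order asked, and still so for the second after the job is handed in, with the robot touching nothing.
It also fails if it takes over 38 s, if anything falls off the work surface, if the arm or the gripper's body presses on something with over 40 N, if the wrist force passes 120 N, or if a joint passes its speed limit or range.

## Robot

A 6-joint arm with a two-finger parallel gripper is mounted at the origin on the work surface. World frame = base frame: x ahead of the robot, y to its left, z up, the work surface at z = 0. Lengths are in m, angles in rad, forces in N, time in s.
With the tool pointing down it reaches from about 0.25 to 0.8 m from the base axis. Payload 8.5 kg.
Tool frame: the origin (TCP) lies at the very end of the fingers, on their centre line; the grasp point (between the pads) lies 19 mm behind it; z points along the fingers, y is the line along which they close (so a half turn about z gives the same grasp; the last joint's range is limited). The gripper opens to 85 mm and grips with 20 to 120 N. Pads are 22 mm wide; open, the fingers measure 114 mm over their backs; the gripper's body (76 mm by 85 mm) begins 54 mm behind the grasp point. The pads swing forward as they close: fully open they stand 13 mm farther back than shut.
Start: joints at [-1.332, 0.238, -0.013, 1.319, 0, 1.571], TCP at [0.124, -0.51, 0.231] pointing down, gripper open.
Joint ranges: [-2.66, 2.66], [-1.03, 1.9], [-1.14, 1.46], [-1.82, 2.27], [-1.45, 1.34], [-3.14, 3.14]. Speed limits (rad/s): [2.22, 2.22, 2.79, 3.14, 3.14, 3.14].

## Interface

Orientations are given as [roll, pitch, yaw] about the fixed x, y, z axes, in that order (R = Rz(yaw) Ry(pitch) Rx(roll)).
In Python, from bench import robot, imaging gives the robot as it stands.
- The arm moves only by the shell command python3 -m creep 'ROWS' [OPENING] [FORCE]. ROWS is JSON, a list that holds one entry, the list of rows, each a list of 4 numbers: the shift along the world's x, y, z in m, then the turn about the world's z in degrees. In form: [[[dx, dy, dz, spin], ...]]. A call has 1 to 12 rows; each row is the pose to reach, as a shift and turn from the pose commanded when the call began; what a row does not reach only later rows make up. A row lasts 1/12 s, in which the tool goes at most 41.7 mm and 7.16 degrees, less where a joint would pass 70% of its speed; a pose out of reach is approached as far as the arm can. A call with a gripper value outside its range is refused whole. OPENING is the finger opening in m, from 0 to 0.0854, set as the call begins (- or left out, the last holds). The fingers move at their own pace and stop on an object; FORCE is the grip in N (left out, the last holds). Time passes only in rows, so rows that repeat a pose let the fingers close. It gives the time, the measured TCP pose, the force, the opening and the grip force at its end, in the units of the state.
- robot.sense(): the state, without advancing time (a new reading comes with each control period).
- imaging.get_image(name): name is "scene" or "top" or "wrist"; returns a dict with "image" (384x512x3 uint8, red, green, blue), "fx", "fy", "cx", "cy" (pixels), "T" (4x4, takes a point from camera to world coordinates). Camera axes: x right, y down, z forward; pixel columns grow to the right and rows downward; lengths in m; the calibration is good to about 2 mm. A picture is of the moment at which its call begins. There is no depth.
- robot.hand_in(): hands the job in; it is judged then, once.
The state is a dict: "clock": time; "qpos": joint angles; "joint_velocities": joint speeds; "joint_torque": joint torques, N m; "position": TCP position; "orientation": TCP orientation; "ft_force": force on the tool from outside, world axes, zero at the start; "moment": the same for the moment, N m; "grip_width": finger opening in m; "grip_force": force on a finger pad.
Only numpy, scipy, OpenCV 4.12 (cv2) and the standard library are available. Lean on these libraries where they do the work, as an engineer would, in place of code of your own. Each camera call takes 0.05 s, during which the arm holds its last target. There are 200 camera calls.

## Working session

There is one attempt and no reset: what is moved stays moved. The work goes in short steps, Python scripts to look and compute and a shell command to move; the robot and the scene stay as the last step left them, time stands still between calls to the robot, and variables do not carry over. Pictures are saved under pics/ and viewed, at most 10 in all, crops included, and the job is handed in when it is done.

```bash
mkdir -p pics; ls
python3 - <<'E'
from bench import robot, imaging
import cv2,numpy as np
for n in("top","scene"):
    d=imaging.get_image(n); cv2.imwrite(f"pics/{n}0.png",d["image"][:,:,::-1]); print(n,d["fx"],d["cx"],d["cy"],np.round(d["T"],3).tolist())
print(robot.sense())
E
```

```text
pics
top 483.88488897548774 256.12572921935504 191.27361369423673 [[0.026, -0.996, 0.085, 0.37], [-1.0, -0.026, 0.004, -0.0], [-0.002, -0.085, -0.996, 1.515], [0.0, 0.0, 0.0, 1.0]]
scene 404.3979321703159 253.83575018916258 196.34978708056263 [[-0.32, 0.692, -0.647, 1.178], [0.947, 0.22, -0.233, 0.261], [-0.019, -0.687, -0.726, 0.852], [0.0, 0.0, 0.0, 1.0]]
{'clock': 0.1, 'qpos': array([-1.33198567e+00,  2.38751128e-01, -1.41542193e-02,  1.31918135e+00,
        1.60004163e-05,  1.57082575e+00]), 'joint_velocities': array([ 0.00062109, -0.00232148,  0.00059736, -0.00141503, -0.00031202,
       -0.00186702]), 'joint_torque': array([-6.04805991e-04, -5.39723361e+01,  3.46996701e+01,  1.34922544e-02,
       -1.64354974e-04,  5.43874918e-06]), 'position': array([ 0.1241077 , -0.50975286,  0.23073211]), 'orientation': array([-3.14030228e+00, -1.59624323e-05,  2.38781214e-01]), 'ft_force': array([-0.31953963, -0.884274  ,  0.07601214]), 'moment': array([ 0.02657982, -0.01031573, -0.03487465]), 'grip_force': 0.0, 'grip_width': 0.08558654395312097}
```

View pics/top0.png

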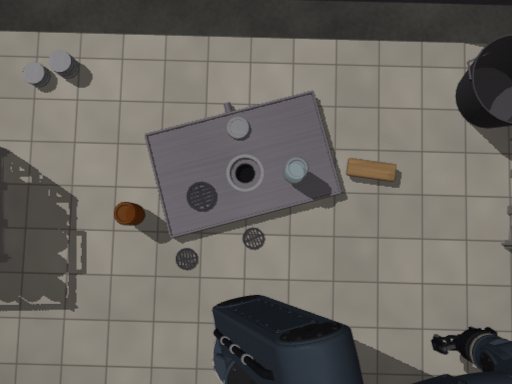

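View pics/scene0.png

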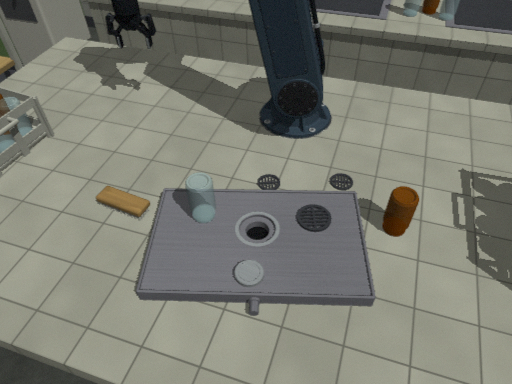

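The top view shows the grate at about (202,196), the outlet ring at (245,173) with its hole at about (245,174), and the clear jar at (296,170). The lid is at (238,128), and two smaller decoy grates lie off the tray. Next I'll measure these more precisely.

```bash
cat > h.py <<'E'
import cv2,numpy as np
from bench import robot, imaging
def px2w(d,u,v,z):
    r=d["T"][:3,:3]@[(u-d["cx"])/d["fx"],(v-d["cy"])/d["fy"],1]; o=d["T"][:3,3]
    return o+r*(z-o[2])/r[2]
def w2px(d,p):
    c=d["T"][:3,:3].T@(np.asarray(p)-d["T"][:3,3]); return np.array([d["fx"]*c[0]/c[2]+d["cx"],d["fy"]*c[1]/c[2]+d["cy"]])
def ortho(d,x0,x1,y0,y1,z,s=2000):
    # rectified view: right=-y, up=+x ; s px/m
    W,H=int((y1-y0)*s),int((x1-x0)*s)
    src=np.float32([w2px(d,p) for p in [(x1,y1,z),(x1,y0,z),(x0,y0,z),(x0,y1,z)]])
    M=cv2.getPerspectiveTransform(src,np.float32([[0,0],[W,0],[W,H],[0,H]]))
    return cv2.warpPerspective(d["image"],M,(W,H),flags=cv2.INTER_CUBIC)[:,:,::-1].copy()
E
python3 - <<'E'
from h import *
d=imaging.get_image("top")
g=px2w(d,202,196,.042);o=px2w(d,245,173,.034);j=px2w(d,296,170,.16);print(g,o,j)
for c in [(147,134),(313,93),(342,192),(173,236)]: print(px2w(d,*c,.039))
im=ortho(d,.28,.58,-.2,.2,.034)
for k in range(0,300,50): cv2.line(im,(0,2*k),(8,2*k),(0,0,255),1)
for k in range(0,400,50): cv2.line(im,(2*k,0),(2*k,8),(0,0,255),1)
cv2.imwrite("pics/o1.png",im)
E
```

```text
[0.47645156 0.1704632  0.042     ] [0.55155216 0.0414274  0.034     ] [ 0.54834267 -0.10571699  0.16      ]
[0.66447698 0.34787656 0.039     ]
[ 0.80729082 -0.16337011  0.039     ]
[ 0.50016951 -0.25712882  0.039     ]
[0.35254388 0.25454878 0.039     ]
```

View pics/o1.png

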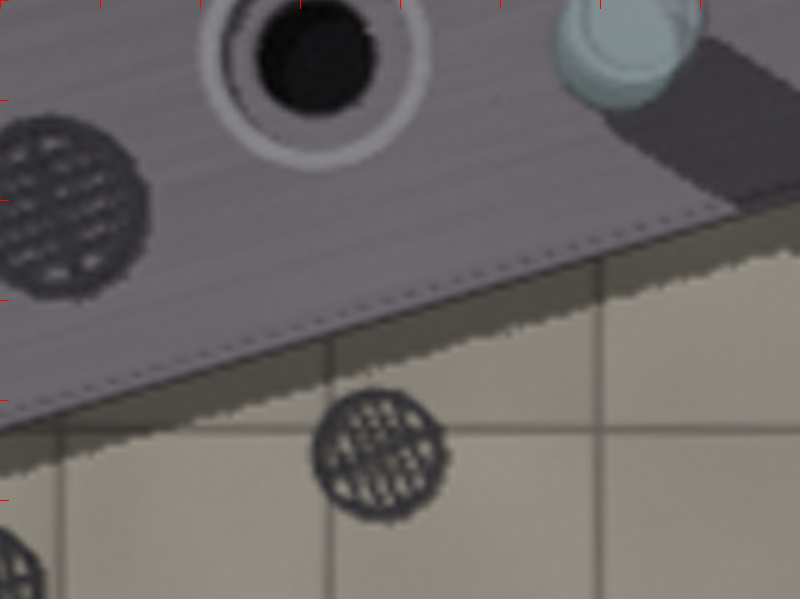

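The rectified view shows the scale is right: the big grate is about 90 mm across and the decoys about 65 mm. I'll now fit the grate and ring centres numerically.

```bash
cat >> h.py <<'E'
def grate(d,x0=.38,x1=.66,y0=-.06,y1=.26,z=.042,s=2000,thr=62):
    g=cv2.cvtColor(ortho(d,x0,x1,y0,y1,z,s),cv2.COLOR_BGR2GRAY)
    m=cv2.morphologyEx((g<thr).astype(np.uint8),cv2.MORPH_CLOSE,np.ones((15,15)))
    cs,_=cv2.findContours(m,cv2.RETR_EXTERNAL,cv2.CHAIN_APPROX_NONE); r=[]
    for c in cs:
        if cv2.contourArea(c)>4000:
            (u,v),(a,b),_=cv2.fitEllipse(c); r.append([round(q,4) for q in (x1-v/s,y1-u/s,a/s,b/s)])
    return r
def ring(d,x0=.47,x1=.63,y0=-.04,y1=.12,z=.034,s=2000,thr=125):
    g=cv2.cvtColor(ortho(d,x0,x1,y0,y1,z,s),cv2.COLOR_BGR2GRAY)
    m=(g>thr).astype(np.uint8)
    cs,_=cv2.findContours(m,cv2.RETR_EXTERNAL,cv2.CHAIN_APPROX_NONE)
    return [[round(q,4) for q in (x1-e[0][1]/s,y1-e[0][0]/s,e[1][0]/s,e[1][1]/s)] for e in [cv2.fitEllipse(c) for c in cs if len(c)>300]]
E
python3 - <<'E'
from h import *
d=imaging.get_image("top")
for t in (55,65,75,80):print(t,grate(d,thr=t))
for t in (105,115,125,135):print(t,ring(d,thr=t))
a=px2w(d,125,213,.13);print("amber",a)
e=imaging.get_image("scene");print("scene outlet px->w",px2w(e,257.5,229,.034),px2w(e,314,217.5,.042))
E
```

```text
55 [[0.4759, 0.1721, 0.0854, 0.0905], [0.5511, 0.0423, 0.0587, 0.0592]]
65 [[0.4755, 0.1719, 0.0882, 0.0935], [0.5511, 0.0423, 0.06, 0.0606]]
75 [[0.4052, 0.0299, 0.0222, 0.255], [0.4755, 0.1718, 0.0899, 0.0958], [0.5512, 0.0423, 0.0613, 0.0623]]
80 [[0.4052, 0.0279, 0.0245, 0.2558], [0.4754, 0.1718, 0.0908, 0.0968], [0.5572, 0.0475, 0.0742, 0.0785]]
105 [[0.5533, 0.0425, 0.1182, 0.1189]]
115 [[0.5532, 0.0426, 0.115, 0.1151]]
125 [[0.5532, 0.0426, 0.1117, 0.112]]
135 []
amber [0.41549834 0.37895556 0.13      ]
scene outlet px->w [0.55651003 0.04451517 0.034     ] [0.48073971 0.17547308 0.042     ]
```

The ring centre is (0.553, 0.043), the grate is at (0.4757, 0.172), and they are 151 mm apart, which fits the 110–160 mm given. I'll push along −59° with the fingers open 40 mm as a fork, starting 75 mm behind the grate's centre.

```bash
python3 -m creep '[[[0.006,0.015,0,2],[0.018,0.043,0,6],[0.031,0.074,0,11],[0.044,0.105,0,16],[0.057,0.136,0,21],[0.070,0.167,0,26],[0.083,0.198,0,31],[0.096,0.229,0,36],[0.109,0.26,0,41],[0.122,0.291,0,46],[0.135,0.322,0,51],[0.148,0.353,0,56]]]' 0.04 20
python3 -m creep '[[[0.013,0.031,0,5],[0.026,0.062,0,10],[0.039,0.093,0,15],[0.052,0.124,0,20],[0.065,0.155,0,25],[0.078,0.186,0,30],[0.091,0.217,0,35],[0.104,0.248,0,40],[0.117,0.279,0,44],[0.13,0.31,-0.01,48],[0.143,0.341,-0.02,50],[0.151,0.36,-0.03,51]]]'
```

```text
clock: 1.25
position: [0.2722, -0.1556, 0.2314]
orientation: [3.141, 0.0, 1.22]
ft_force: [-0.1, -0.8, 0.7]
grip_width: 0.0399
grip_force: 0.0
clock: 2.25
position: [0.4242, 0.2059, 0.2008]
orientation: [3.14, -0.0, 2.11]
ft_force: [0.2, -0.6, -0.1]
grip_width: 0.0399
grip_force: 0.0
```

```bash
python3 -m creep '[[[0.003,0.008,-0.01,0],[0.007,0.018,-0.03,0],[0.011,0.026,-0.055,0],[0.013,0.03,-0.08,0],[0.013,0.03,-0.1,0],[0.013,0.03,-0.115,0],[0.013,0.03,-0.125,0],[0.013,0.03,-0.13,0],[0.013,0.03,-0.13,0]]]'
python3 - <<'E'
from h import *
a=imaging.get_image("wrist")["image"];b=imaging.get_image("scene")["image"][150:300,180:450]
b=cv2.resize(b,(512,284),interpolation=cv2.INTER_CUBIC)
cv2.imwrite("pics/w2.png",np.vstack([a[100:],b])[:,:,::-1])
E
```

```text
clock: 3.0
position: [0.4353, 0.2321, 0.0703]
orientation: [-3.139, -0.0, 2.106]
ft_force: [-1.2, -0.5, 0.3]
grip_width: 0.0398
grip_force: 0.0
```

View pics/w2.png

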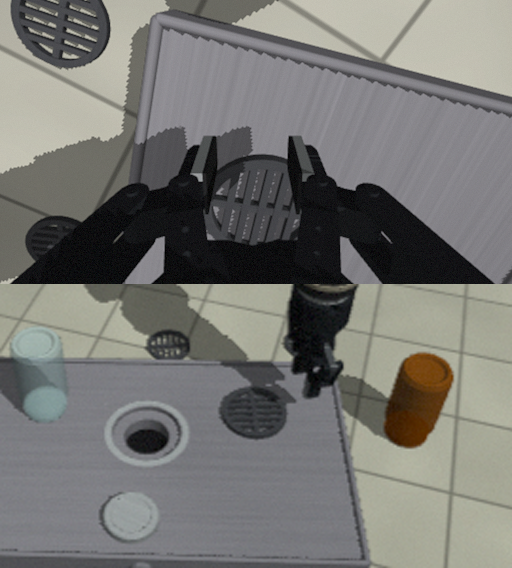

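The wrist view shows the grate centred between the two fingertips, at about (257,300) in full-image pixels. The scene view shows the hand on deck behind the grate, clear of the amber jar. I'll descend gently.

```bash
python3 -m creep '[[[0,0,-0.008,0],[0,0,-0.016,0],[0,0,-0.022,0],[0,0,-0.026,0],[0,0,-0.03,0],[0,0,-0.032,0],[0,0,-0.032,0],[0,0,-0.032,0]]]'
python3 - <<'E'
from h import *
d=imaging.get_image("wrist")
print(px2w(d,257,300,.042))
print(robot.sense()["position"],robot.sense()["ft_force"])
cv2.imwrite("pics/w3.png",d["image"][:,:,::-1])
E
```

```text
clock: 3.77
position: [0.4362, 0.233, 0.0392]
orientation: [-3.141, -0.0, 2.106]
ft_force: [0.0, 0.3, 0.0]
grip_width: 0.04
grip_force: 0.0
[0.45539735 0.20521925 0.042     ]
[0.43624775 0.23301957 0.0393915 ] [-1.27396693 -0.59708644 -0.79075244]
```

View pics/w3.png

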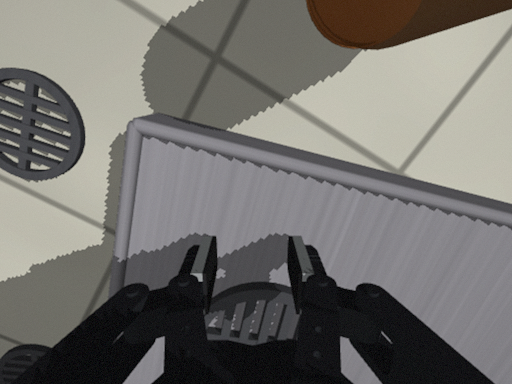

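```bash
python3 -m creep '[[[0.001,0.001,-0.001,0],[0.002,0.001,-0.002,0],[0.002,0.001,-0.003,0],[0.002,0.001,-0.004,0],[0.002,0.001,-0.004,0]]]'
python3 -m creep '[[[0,0,-0.001,0],[0,0,-0.002,0],[0,0,-0.002,0],[0,0,-0.002,0]]]'
```

```text
clock: 4.23
position: [0.4381, 0.2339, 0.0351]
orientation: [-3.141, 0.0, 2.106]
ft_force: [0.2, -0.1, 0.0]
grip_width: 0.0397
grip_force: 0.0
clock: 4.57
position: [0.4381, 0.2339, 0.0332]
orientation: [-3.141, -0.0, 2.106]
ft_force: [0.6, -0.9, -0.0]
grip_width: 0.0398
grip_force: 0.0
```

```bash
python3 -m creep '[[[0,0,-0.001,0],[0,0,-0.002,0],[0,0,-0.002,0],[0,0,-0.002,0]]]'
python3 -m creep '[[[0,0,-0.001,0],[0,0,-0.002,0],[0,0,-0.002,0],[0,0,-0.002,0]]]'
```

```text
clock: 4.9
position: [0.4383, 0.234, 0.0325]
orientation: [3.141, 0.0, 2.106]
ft_force: [-3.2, -3.2, 16.5]
grip_width: 0.0399
grip_force: 8.4
clock: 5.23
position: [0.4384, 0.2341, 0.0323]
orientation: [3.139, 0.0, 2.106]
ft_force: [-11.1, -6.1, 43.2]
grip_width: 0.04
grip_force: 21.4
```

Deck contact is at TCP z ≈ 0.0327. I'll lift 2 mm clear of it and start pushing.

```bash
python3 -m creep '[[[0,0,0.003,0],[0,0,0.0055,0],[0.002,-0.0035,0.0055,0],[0.005,-0.008,0.0055,0],[0.009,-0.015,0.0055,0],[0.012,-0.02,0.0055,0],[0.015,-0.025,0.0055,0],[0.018,-0.03,0.0055,0],[0.021,-0.035,0.0055,0],[0.024,-0.04,0.0055,0],[0.026,-0.043,0.0055,0],[0.026,-0.043,0.0055,0]]]'
python3 - <<'E'
from h import *
d=imaging.get_image("top");print(grate(d,thr=60)); print(robot.sense()["position"])
b=ortho(d,.38,.66,-.1,.3,.034)
e=imaging.get_image("scene")["image"][150:300,180:450,::-1]
cv2.imwrite("pics/p4.png",np.hstack([cv2.resize(b,(400,280)),cv2.resize(e,(400,280))]))
E
```

```text
clock: 6.23
position: [0.4646, 0.1902, 0.0347]
orientation: [-3.141, 0.0, 2.105]
ft_force: [0.4, -0.7, -0.3]
grip_width: 0.0402
grip_force: 0.0
[[0.5512, 0.0423, 0.0585, 0.059], [0.4781, 0.1965, 0.1661, 0.2196]]
[0.46446982 0.19049915 0.03479365]
```

View pics/p4.png

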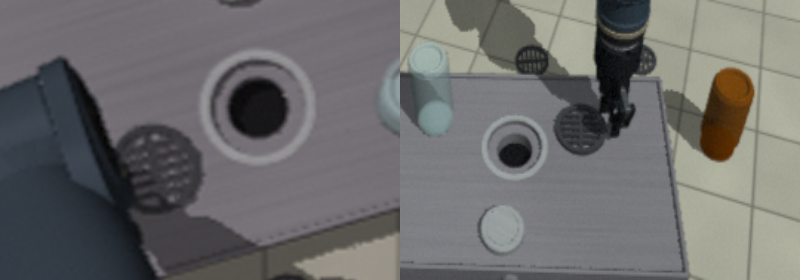

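The grate has slid along with the fork: its centre is at about (158,168) in the left panel, or roughly (0.492, 0.142), still heading for the outlet. I'll keep pushing.

```bash
python3 -m creep '[[[0.002,-0.003,0,0],[0.006,-0.01,0,0],[0.011,-0.018,0,0],[0.016,-0.0265,0,0],[0.021,-0.035,0,0],[0.026,-0.043,0,0],[0.031,-0.0515,0,0],[0.036,-0.06,0,0],[0.041,-0.068,0,0],[0.045,-0.075,0,0],[0.047,-0.079,0,0],[0.047,-0.079,0,0]]]'
python3 - <<'E'
from h import *
d=imaging.get_image("top");p=robot.sense()["position"];print(p)
b=ortho(d,.44,.64,-.06,.14,.034)
e=imaging.get_image("scene"); 
f=e["image"][190:270,220:320,::-1]
cv2.imwrite("pics/p5.png",np.hstack([cv2.resize(b,(400,400)),cv2.resize(f,(400,400),interpolation=cv2.INTER_CUBIC)]))
E
```

```text
clock: 7.33
position: [0.5118, 0.111, 0.0347]
orientation: [-3.142, 0.0, 2.105]
ft_force: [0.1, 0.2, 0.0]
grip_width: 0.0398
grip_force: 0.0
[0.51145874 0.11137877 0.03474601]
```

View pics/p5.png

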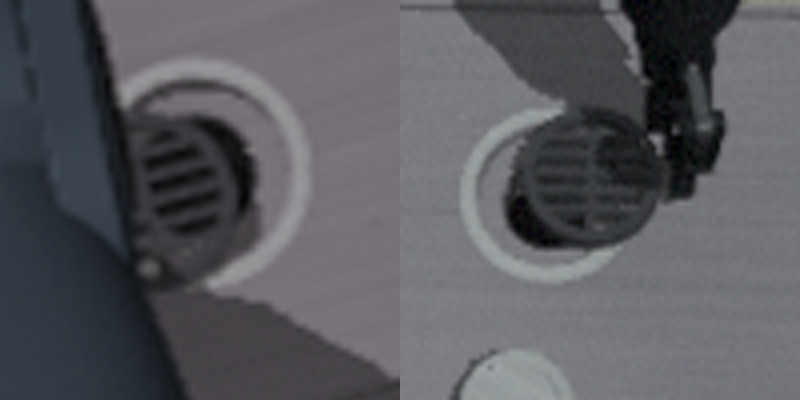

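The grate overlaps the outlet, with its centre about 28 mm short and on line. I'll push the rest slowly.

```bash
python3 -m creep '[[[0.0015,-0.0025,0,0],[0.003,-0.005,0,0],[0.0045,-0.0075,0,0],[0.006,-0.01,0,0],[0.0075,-0.0125,0,0],[0.009,-0.015,0,0],[0.0105,-0.0175,0,0],[0.012,-0.02,0,0],[0.0135,-0.0225,0,0],[0.0145,-0.024,0,0],[0.0145,-0.024,0,0]]]'
python3 - <<'E'
from h import *
d=imaging.get_image("top");s=robot.sense();print(s["position"],s["ft_force"])
b=ortho(d,.45,.65,-.06,.14,.034)
f=imaging.get_image("scene")["image"][190:270,220:320,::-1]
cv2.imwrite("pics/p6.png",np.hstack([cv2.resize(b,(400,400)),cv2.resize(f,(400,400),interpolation=cv2.INTER_CUBIC)]))
E
```

```text
clock: 8.35
position: [0.526, 0.0874, 0.0347]
orientation: [-3.141, 0.0, 2.106]
ft_force: [-0.8, -0.3, 1.2]
grip_width: 0.04
grip_force: 0.0
[0.52585007 0.08757954 0.03471892] [-0.18105179  0.07369045 -0.90158712]
```

View pics/p6.png

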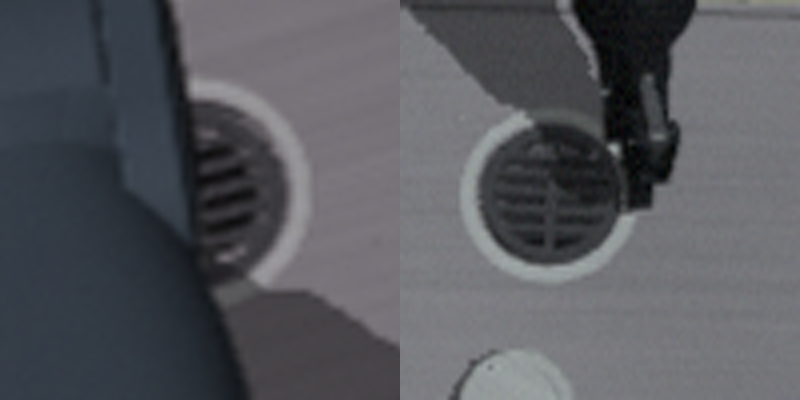

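The grate now sits inside the ring, with the bright flange showing all round it. I'll back off, lift and clear the view to check.

```bash
python3 -m creep '[[[-0.003,0.005,0.001,0],[-0.008,0.013,0.004,0],[-0.012,0.02,0.012,0],[-0.015,0.025,0.03,0],[-0.015,0.025,0.055,0],[-0.015,0.025,0.085,0],[-0.015,0.025,0.115,0],[-0.015,0.025,0.145,0],[-0.02,0.03,0.175,0],[-0.03,0.05,0.195,0],[-0.045,0.075,0.205,0],[-0.06,0.1,0.21,0]]]'
python3 -m creep '[[[-0.012,0.02,0,0],[-0.027,0.045,0,0],[-0.042,0.07,0,0],[-0.057,0.095,0,0],[-0.072,0.12,0,0],[-0.087,0.145,0,0],[-0.1,0.165,0,0],[-0.11,0.18,0,0],[-0.115,0.19,0,0],[-0.115,0.19,0,0]]]'
python3 - <<'E'
from h import *
d=imaging.get_image("top")
print(ring(d),[grate(d,z=.034,thr=t) for t in(65,75)])
for n,c in(("jar",(296,170)),("x",(0,0)))[:1]: pass
e=imaging.get_image("scene")["image"]
b=ortho(d,.45,.65,-.06,.14,.034)
o=np.hstack([cv2.resize(b,(400,400)),cv2.resize(e[190:270,220:320,::-1],(400,400),interpolation=cv2.INTER_CUBIC)])
o2=np.hstack([d["image"][80:280,90:410,::-1][:,:400],np.zeros((200,80,3),np.uint8),e[140:340,100:500,::-1]])
cv2.imwrite("pics/p7.png",np.vstack([o[:,:],o2[:,:800]]))
a=cv2.imread("pics/top0.png").astype(int);dd=np.abs(a-d["image"][:,:,::-1]).max(2)
for n,(u,v) in dict(jar=(296,170),lid=(238,128),brush=(371,170),amber=(125,213)).items(): print(n,dd[v-14:v+14,u-16:u+16].mean().round(1))
E
```

```text
clock: 9.45
position: [0.4653, 0.1893, 0.2476]
orientation: [3.138, 0.0, 2.106]
ft_force: [-0.2, 1.7, 0.2]
grip_width: 0.0397
grip_force: 0.0
clock: 10.28
position: [0.3491, 0.3797, 0.2453]
orientation: [3.141, -0.001, 2.109]
ft_force: [0.7, -0.8, -0.2]
grip_width: 0.0396
grip_force: 0.0
[[0.5532, 0.0426, 0.1135, 0.1135]] [[[0.5532, 0.0433, 0.0888, 0.0912]], [[0.4056, 0.0394, 0.0212, 0.1928], [0.5532, 0.0432, 0.0905, 0.0926]]]
jar 4.6
lid 4.7
brush 4.9
amber 4.3
```

View pics/p7.png

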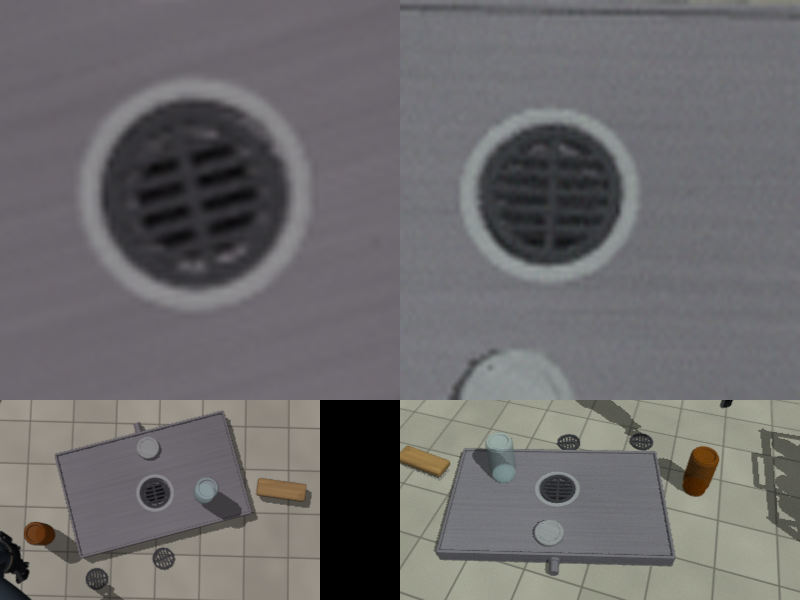

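The grate is centred in the recess to within about 1 mm, at (0.5532, 0.0432) against the ring's (0.5532, 0.0426). The flange is even all round in both views. The jars, the lid and the brush haven't moved.

```bash
python3 -c "
from bench import robot
print(robot.hand_in())"
```

```text
the job is handed in; nothing more can be done
None
```

The grate was nudged into the outlet and, judging by the camera views, lies flat and centred to within about 1 mm; the jars, lid and brush are unmoved, the hand is clear, and the job was handed in at about 10 s.

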